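# Refit the grinder's adjusting dial and set it to the pointer

### The job

The coffee grinder has been cleaned and its round adjusting dial lies beside it on the worktop. Put the dial back on the bare spindle on top of the grinder: resting it there lightly, turn it by its rim until you feel it drop over the spindle's driving bar and let it go fully home on its seat, never leaning hard on it. Then turn the dial by its rim, the stiff spindle with it, until its engraved line faces the pointer on the grinder's top; let go, and leave the cup, the coffee packet and the teaspoon where they are.

Things in the scene. Friction and masses are not known exactly. Their poses are not given: they have to be found in the camera images.
- grinder: White coffee grinder, fixed. Housing 185 x 112 mm, 150 mm high; origin on the worktop under it, x to its back, y to its left, z up. In front (-x) a black spout over a drip foot with a cup. On the flat top, at x = -20 mm, the bare steel spindle; 100 mm behind it a low bean hopper, 68 mm wide, top at 201 mm, the only thing higher than the spindle.
- seat (a point): Centre of the dial's seat: a flat round steel boss 40 mm wide, 9 mm above the grinder's top; axes as the grinder. The spindle stands in it. Fully home, the dial's underside lies on this boss.
- spindle_foot (a point): Point on the spindle's axis 5 mm above the seat. The spindle: a post 12.4 mm thick with coned nose and, at its foot, a flat driving bar across it, 6.5 mm wide, reaching 16 mm from the axis on one side, 11 mm on the other. Bar top 5 to 9 mm, post tip 17 to 21 mm above the seat (how high is not measured). A dial not yet engaged rests on the bar.
- spindle_axis (a point): Point on the spindle's axis 17 mm above the seat. The spindle turns about the vertical, stiffly (0.2 N m), and is lightly sprung: pressed down it gives 1.2 mm (1.5 to 7 N), then is rigid. The bar's long end points 23 to 54 degrees counter-clockwise (seen from above) of the pointer's direction; not measured. Pressing with over 15 N drags it round; over 25 N harms it.
- pointer_tip (a point): The tip of the fixed pointer: a black wedge 6 mm high on the grinder's top, in front of the spindle (32.5 mm to -x of the spindle's axis); its tip points at the spindle.
- dial: Round steel dial with milled rim, loose, right way up: 58 mm wide, 22 mm high, 0.14 kg. Origin at the centre of its underside, z up, -x towards its engraved line. Bore 14.5 mm right through.
- dial_slot (a point): Centre of the dial's underside. Across it a slot for the driving bar, 9.5 mm wide, 10.5 mm deep: 18 mm long from the axis towards the engraved line (-x), 13 mm on the other side, so it goes on one way only, line over the bar's long end, with 5 degrees of play each way. As slot meets bar the bar springs up into it, the load on the dial goes, and the dial can go down and then turns the spindle.
- dial_mark (a point): The outer end of the dial's engraved dark line: at the rim, on the top edge, 29 mm to -x of the dial's centre and 22 mm above its underside.
- espresso_cup: Small dark cup on the drip foot under the spout, 60 mm wide, 53 mm high. To be left alone.
- coffee_packet: Blue paper packet standing near the grinder, 37 x 64 x 94 mm. To be left alone.
- teaspoon: Steel teaspoon lying on the worktop, 130 mm long. To be left alone.
Mind the look-alikes: they are no part of the job. Several things look just like the dial: the one meant starts farthest to the robot's left.

How it is judged:
By the outcome, as a careful person would: the job done as asked, in the order asked, and still so for the second after the job is handed in, with the robot touching nothing.
It also fails if it takes over 48 s, if anything falls off the work surface, if the arm or the gripper's body presses on something with over 40 N, if the wrist force passes 120 N, or if a joint passes its speed limit or range.

### The arm

A 7-joint arm with a two-finger parallel gripper is mounted at the origin on a cart in front of the work surface, level with it; the furniture and walls round the work are solid. World frame = base frame: x ahead of the robot, y to its left, z up, the work surface at z = 0. Lengths are in m, angles in rad, forces in N, time in s.
With the tool pointing down it reaches from about 0.4 to 0.85 m from the base axis. Payload 4.5 kg.
Tool frame: the origin (TCP) lies where the fingers leave the gripper's body, on its centre line; the fingertips stand 64 mm ahead of it and the grasp point (between the pads) lies 45 mm ahead of it; z points along the fingers, y is the line along which they close (so a half turn about z gives the same grasp; the last joint's range is limited). The gripper opens to 88 mm and grips with 3 to 60 N. Pads are 18 mm wide; open, the fingers measure 123 mm over their backs; the gripper's body (75 mm by 187 mm) begins 45 mm behind the grasp point.
Start: joints at [-1.296, 0.689, -0.195, 1.565, 0.157, 0.902, -0.215], TCP at [0.149, 0.607, 0.303] pointing down, gripper open.
Joint ranges: [-3.01, 3.01], [-0.46, 2.08], [-1.47, 1.51], [0.13, 2.56], [-1, 4.14], [0.04, 2.09], [-2.66, 2.66]. Speed limits (rad/s): [2.57, 2.57, 3.14, 3.14, 3.14, 3.14, 3.14].

### API

Orientations are given as a unit quaternion [x, y, z, w].
In Python, from plant import r gives the robot as it stands.
- The arm moves only by the tool play_rows, never from a script. Its arguments are lists of equal length, an entry for each row: "translation": the shift along the tool's x, y, z in m, a list of three; "delta_rot": the turn, a rotation vector about the tool's x, y, z in degrees, a list of three; "grip": the opening, from -1 (shut) to 1 (fully open). In form: {"translation": [[x, y, z], ...], "delta_rot": [[rx, ry, rz], ...], "grip": [grip, ...]}. A call has 1 to 20 rows; each row shifts and turns the commanded pose from where the row before left it, along the tool's axes as they then stand; what a row does not reach is not made up. A row lasts 1/8 s, in which the tool goes at most 62.5 mm and 10.7 degrees, less where a joint would pass 70% of its speed; a pose out of reach is approached as far as the arm can. A call with a gripper value outside its range is refused whole. The fingers move at their own pace and stop on an object; "squeeze" is the grip in N (left out, the last holds). Time passes only in rows, so rows that do not move let the fingers close. It gives the time, the measured TCP pose, the force, the opening and the grip force at its end, in the units of the state.
- r.get_state(): the state, without advancing time (a new reading comes with each control period).
- r.snapshot(name): name is "scene" or "top"; returns the picture (384x512x3 uint8, blue, green, red); there is no depth.
- r.get_calibration(name): a dict with "intrinsics" (3x3 intrinsics, pixels), "eye" and "rotation" of the camera in the world. Camera axes: x right, y up, looking along -z (the intrinsics and any distortion apply to the point x, -y, -z); pixel columns grow to the right and rows downward; lengths in m; the calibration is good to about 2 mm. A picture is of the moment at which its call begins. get_calibration takes no time and is no camera call.
- r.finish_job(): hands the job in; it is judged then, once.
Trained networks look in the newest picture that a camera, given by its name, has taken for a name from the list of things; names that differ only in an ending like _2 or _b are one class to them, and where a whole thing is asked for, a point or a joint stands for the part that bears it (a point fixed in the world has none). Each returns a list of dicts, best first, with "confidence" (0 to 1); they miss things now and then, are a little off and sometimes report something else, mostly with a low value. They report only what shows in the picture. A call takes as long as a camera call. They do not tell look-alikes from the thing itself.
- r.look_for(camera, target): "point" ([x, y, z] in m, in world coordinates, good to about 4 mm: the middle of the surface that is visible of it).
- r.silhouettes(camera, target): "pixels" (384x512 bool, what is visible of it).
The state is a dict: "clock": time; "q": joint angles; "qd": joint speeds; "joint_torque": joint torques, N m; "tool_pos": TCP position; "eef_rot": TCP orientation; "contact_force": force on the tool from outside, world axes, zero at the start; "moment": the same for the moment, N m; "opening": opening from 0.0 (shut) to 1.0 (fully open); "finger_force": force on a finger pad.
Only numpy, scipy, OpenCV 4.12 (cv2) and the standard library are available. Lean on these libraries where they do the work, as an engineer would, in place of code of your own. Each camera call takes 0.05 s, during which the arm holds its last target. There are 200 camera calls.

## Working session

There is one attempt and no reset: what is moved stays moved. The work goes in short steps, Python scripts to look and compute and a tool call to move; the robot and the scene stay as the last step left them, time stands still between calls to the robot, and variables do not carry over. Pictures are saved under pics/ and viewed, at most 10 in all, crops included, and the job is handed in when it is done.

Besides the shell and the picture viewer there is one more tool, called after "Request:" as name(argument=value, ...), one argument or row to a line, values as JSON. play_rows: Moves the arm, as the interface text tells. Its arguments: {"type":"object","properties":{"translation":{"type":"array","items":{"type":"array","items":{"type":"number"}}},"delta_rot":{"type":"array","items":{"type":"array","items":{"type":"number"}}},"grip":{"type":"array","items":{"type":"number"}},"squeeze":{"type":"number"}},"required":["translation","delta_rot","grip"]}

```bash
mkdir -p pics; python3 - <<'E'
from plant import r
import cv2,numpy as np
s=r.get_state(); print({k:np.round(v,3) for k,v in s.items()})
for n in("scene","top"):
    im=r.snapshot(n); cv2.imwrite(f"pics/{n}0.png",im)
    c=r.get_calibration(n); print(n,{k:np.round(np.array(v),4).tolist() if not isinstance(v,str) else v for k,v in c.items()})
    for t in("dial","grinder","dial_mark","pointer_tip","spindle_axis","seat","coffee_packet","teaspoon","espresso_cup"):
        print(t,[(np.round(d["point"],3).tolist(),round(d["confidence"],2)) for d in r.look_for(n,t)][:5])
E
```

```text
{'clock': np.float64(0.0), 'q': array([-1.296,  0.69 , -0.195,  1.566,  0.157,  0.903, -0.215]), 'qd': array([ 0.001, -0.001,  0.001, -0.   , -0.002, -0.   ,  0.001]), 'joint_torque': array([-0.0000e+00, -5.2756e+01, -1.2670e+00, -1.5343e+01, -5.3000e-02,
        7.0000e-03,  0.0000e+00]), 'tool_pos': array([0.149, 0.606, 0.302]), 'eef_rot': array([ 0.12 ,  0.993, -0.001, -0.   ]), 'contact_force': array([ 0.343,  0.891, -1.113]), 'moment': array([ 0.016, -0.024, -0.073]), 'finger_force': np.float64(0.0), 'opening': np.float64(1.002)}
scene {'intrinsics': [[375.1578, 0.0, 254.6841], [0.0, 375.1578, 191.6424], [0.0, 0.0, 1.0]], 'eye': [-0.0962, -0.4192, 0.6106], 'rotation': [0.4085, -0.227, -0.4452, 0.7638]}
dial [([0.417, -0.179, 0.019], 0.93), ([0.508, -0.178, 0.022], 0.93), ([0.427, 0.123, 0.018], 0.67)]
grinder [([0.541, -0.076, 0.117], 0.58)]
dial_mark [([0.425, 0.119, 0.022], 0.9), ([0.416, -0.178, 0.016], 0.89), ([0.508, -0.182, 0.022], 0.79)]
pointer_tip [([0.545, -0.081, 0.117], 0.91)]
spindle_axis [([0.548, -0.084, 0.117], 0.85)]
seat [([0.542, -0.084, 0.121], 0.93)]
coffee_
[... 222 characters left out ...]
4319, -0.0559, 1.0787], 'rotation': [-0.0287, 0.0285, 0.7117, -0.7013]}
dial [([0.425, -0.178, 0.022], 0.88), ([0.515, -0.176, 0.021], 0.78), ([0.434, 0.126, 0.02], 0.53), ([0.638, 0.062, 0.073], 0.23)]
grinder [([0.588, -0.062, 0.148], 0.68)]
dial_mark [([0.434, 0.125, 0.022], 0.82), ([0.425, -0.177, 0.023], 0.79), ([0.522, -0.176, 0.023], 0.73)]
pointer_tip [([0.592, -0.054, 0.153], 0.68), ([0.433, 0.124, 0.022], 0.33)]
spindle_axis [([0.588, -0.053, 0.15], 0.74)]
seat [([0.587, -0.057, 0.15], 0.66), ([0.464, -0.066, 0.032], 0.28)]
coffee_packet [([0.637, 0.062, 0.07], 0.58)]
teaspoon [([0.48, -0.284, 0.0], 0.78)]
espresso_cup [([0.467, -0.069, 0.032], 0.84), ([0.584, -0.054, 0.15], 0.46)]
```

```bash
python3 - <<'E'
import cv2,numpy as np
a=cv2.imread("pics/scene0.png");b=cv2.imread("pics/top0.png")
cv2.imwrite("pics/v1.png",cv2.resize(a,(800,600),interpolation=3))
cv2.imwrite("pics/v2.png",cv2.resize(b,(800,600),interpolation=3))
E
```

```text
(no output)
```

View pics/v1.png

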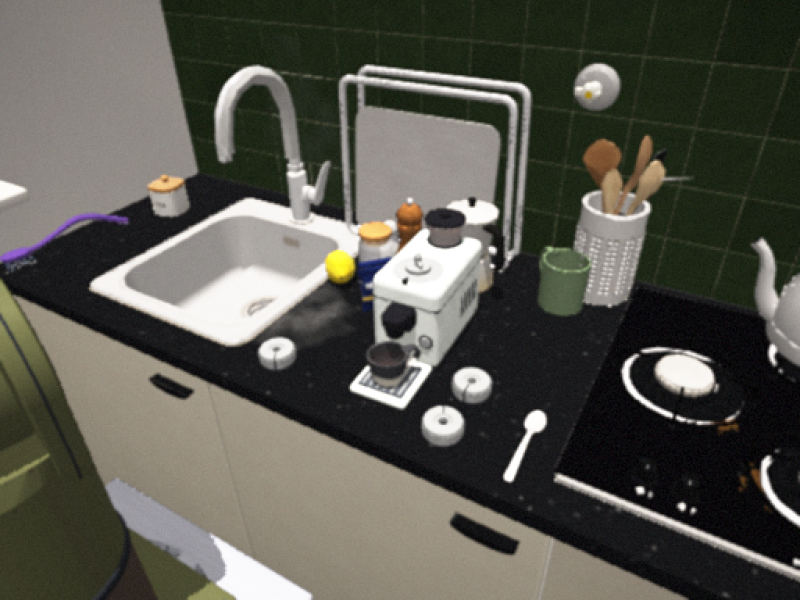

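View pics/v2.png

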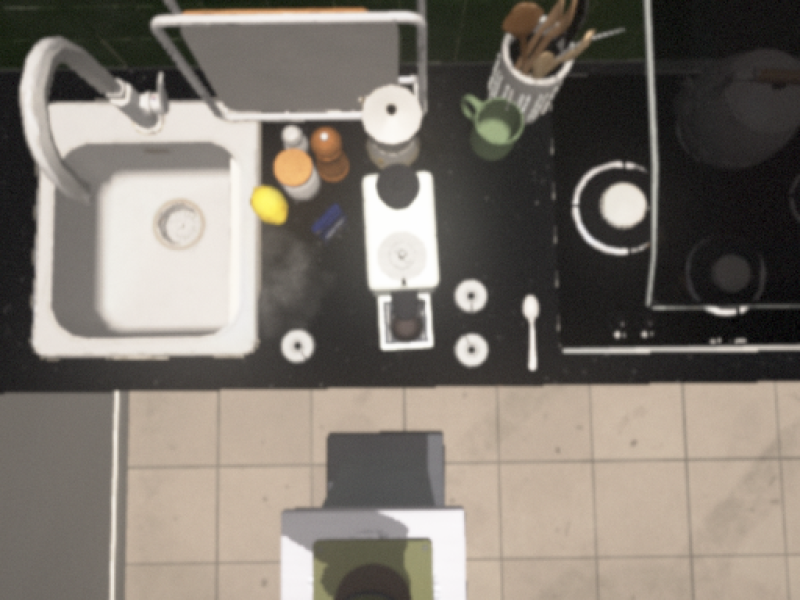

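```bash
cat > h.py <<'E'
import cv2,numpy as np
from scipy.spatial.transform import Rotation as R
from plant import r
def cal(n):
    c=r.get_calibration(n); q=np.array(c["rotation"],float)
    M=R.from_quat(q).as_matrix() if q.size==4 else q
    return np.array(c["intrinsics"]),np.array(c["eye"]),M
def ray(n,px):
    K,e,M=cal(n); d=np.linalg.solve(K,[px[0],px[1],1]); return e,M@[d[0],-d[1],-d[2]]
def plane(n,px,z):
    e,d=ray(n,px); return e+d*(z-e[2])/d[2]
def proj(n,p):
    K,e,M=cal(n); c=M.T@(np.array(p)-e); u=K@[c[0],-c[1],-c[2]]; return u[:2]/u[2]
def tri(pa,pb):
    (e1,d1),(e2,d2)=ray("scene",pa),ray("top",pb)
    A=np.stack([d1,-d2],1); t=np.linalg.lstsq(A,e2-e1,rcond=None)[0]
    a,b=e1+t[0]*d1,e2+t[1]*d2; return (a+b)/2,np.linalg.norm(a-b)
E
python3 - <<'E'
from h import *
a=cv2.imread("pics/scene0.png");b=cv2.imread("pics/top0.png")
def crop(i,c,w,h,s): x,y=c[0]-w//2,c[1]-h//2; print(x,y,s); return cv2.resize(i[y:y+h,x:x+w],None,fx=s,fy=s,interpolation=cv2.INTER_CUBIC)
t=np.hstack([crop(b,(190,221),40,30,10),crop(a,(177,226),40,30,10)])
u=np.hstack([crop(b,(257,163),40,30,10),crop(a,(268,172),40,30,10)])
cv2.imwrite("pics/v3.png",np.vstack([t,u]))
for n in("scene","top"):
    for d in r.silhouettes(n,"dial"):
        m=d["pixels"].astype(np.uint8); c=cv2.findContours(m,0,1)[0]; c=max(c,key=len)
        e=cv2.fitEllipse(c); print(n,np.round(e[0],2),np.round(e[1],1),round(d["confidence"],2), m.sum(), np.round(plane(n,e[0],.015),4))
E
```

```text
170 206 10
157 211 10
237 148 10
248 157 10
scene [176.85 225.91] [19.8 24.1] 0.68 406 [0.4304 0.1217 0.015 ]
scene [301.21 246.16] [22.2 24.8] 0.68 467 [ 0.5128 -0.1799  0.015 ]
scene [283.1  271.98] [26.2 28.1] 0.65 615 [ 0.42   -0.1793  0.015 ]
top [300.64 224.15] [18.7 20.9] 0.89 319 [ 0.4229 -0.1758  0.015 ]
top [300.88 189.46] [19.9 21.1] 0.89 353 [ 0.518  -0.1787  0.015 ]
top [190.84 220.96] [18.4 20. ] 0.62 313 [0.436  0.1241 0.015 ]
top [261.04 207.53] [20.4 27.1] 0.58 346 [ 0.4699 -0.0683  0.015 ]
top [211.2  143.17] [18.3 25.9] 0.35 376 [0.6506 0.0673 0.015 ]
```

View pics/v3.png

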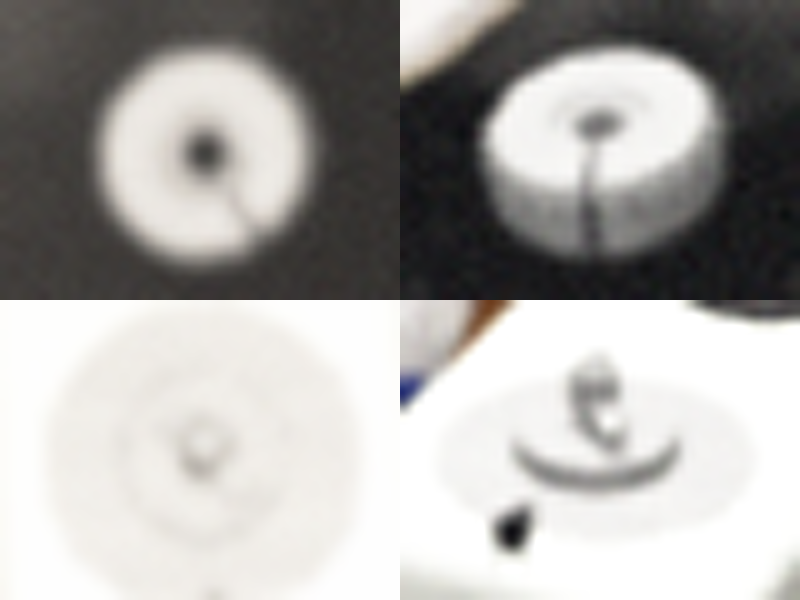

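```bash
python3 - <<'E'
from h import *
p=lambda ox,oy,X,Y:(ox+(X+.5)/10-.5,oy+(Y+.5)/10-.5)
tb=p(170,206,204,153);sb=p(157,211,198,122);tm=p(170,206,260,240);sm=p(157,211,186,184)
print("bore",plane("top",tb,.02),plane("scene",sb,.02),tri(sb,tb)); print("mark",plane("top",tm,.022),plane("scene",sm,.022),tri(sm,tm))
for n,b,m in(("top",tb,tm),("scene",sb,sm)):
    v=plane(n,m,.022)-plane(n,b,.02); print(np.degrees(np.arctan2(v[1],v[0])),np.linalg.norm(v))
# spindle
tn=p(237,148,207,140); sn=p(248,157,197,62)
print("nose",plane("top",tn,.178),plane("scene",sn,.178),tri(sn,tn))
print("boss top",plane("top",p(237,148,207,155),.159),"disc",plane("top",p(237,148,203,155),.15),"disc scene",plane("scene",p(248,157,197,160),.15))
print("pointer",plane("scene",p(248,157,128,208),.153),plane("top",p(237,148,210,293),.156))
print("boss scene L,R",plane("scene",p(248,157,113,142),.159),plane("scene",p(248,157,280,142),.159),plane("scene",p(248,157,197,178),.159))
b=cv2.imread("pics/top0.png"); g=b[100:215,222:292].astype(float)
ms=r.silhouettes("top","grinder"); m=ms[0]["pixels"].astype(np.uint8); c=max(cv2.findContours(m,0,1)[0],key=cv2.contourArea); print(cv2.minAreaRect(c))
g=np.clip((b[140:200,222:292].astype(float)-190)/65,0,1)**2*255
cv2.imwrite("pics/v4.png",cv2.resize(g.astype(np.uint8),None,fx=10,fy=10,interpolation=2))
E
```

```text
bore [0.43632047 0.12566672 0.02      ] [0.43506783 0.12638106 0.02      ] (array([0.43589504, 0.12628162, 0.01947062]), np.float64(0.001341641714485136))
mark [0.41258127 0.11016212 0.022     ] [0.41308275 0.11145968 0.022     ] (array([0.41238698, 0.1102624 , 0.02300556]), np.float64(0.0006634576084351058))
-146.85054731180435 0.02842432344302049
-145.83507212787887 0.02664567203920013
nose [ 0.57188052 -0.0592317   0.178     ] [ 0.56587632 -0.06135544  0.178     ] (array([ 0.57213524, -0.0586984 ,  0.17418015]), np.float64(0.0012828556764081197))
boss top [ 0.57121254 -0.0592478   0.159     ] disc [ 0.57258986 -0.05831431  0.15      ] disc scene [ 0.56816245 -0.06017788  0.15      ]
pointer [ 0.53774263 -0.0586712   0.153     ] [ 0.5383469  -0.05948427  0.156     ]
boss scene L,R [ 0.55293775 -0.04619118  0.159     ] [ 0.57141287 -0.08031766  0.159     ] [ 0.5482288  -0.07096033  0.159     ]Traceback (most recent call last):
  File "<stdin>", line 14, in <module>
IndexError: list index out of range
```

```bash
python3 - <<'E'
from h import *
b=cv2.imread("pics/top0.png"); g=cv2.cvtColor(b,6).astype(float)
print(g[150:176:5,225:290].astype(int)[:, ::3])
L=[];Rr=[]
for y in range(128,176):
    row=g[y]
    l=next(x for x in range(248,225,-1) if row[x]<190); L.append((l+(190-row[l])/(row[l+1]-row[l]),y))
    k=next(x for x in range(262,295) if row[x]<190); Rr.append((k-(190-row[k])/(row[k-1]-row[k]),y))
for E_ in(L,Rr):
    P=np.array([plane("top",e,.15)[:2] for e in E_]); 
    f=np.polyfit(P[:,0],P[:,1],1); res=P[:,1]-np.polyval(f,P[:,0]); k=abs(res)<.002; f=np.polyfit(P[k,0],P[k,1],1)
    print("yaw",np.degrees(np.arctan(f[0])),"y at spindle x",np.polyval(f,.57),k.sum())
q=np.clip((b[140:192,222:292].astype(float)-200)/55,0,1)**2*255
cv2.imwrite("pics/v4.png",cv2.resize(q.astype(np.uint8),None,fx=11,fy=11,interpolation=2))
E
```

```text
[[ 77  78  82 210 253 254 254 254 245 238 238 237 238 244 253 254 254 252
  141  81  82  81]
 [ 73  76  80 200 253 254 250 235 235 232 233 236 234 237 237 243 254 253
  184  82  79  77]
 [ 75  75  78 174 252 253 238 238 233 231 222 223 236 236 237 238 251 254
  204  80  80  78]
 [ 71  73  77 156 252 253 240 238 234 240 215 209 236 237 239 238 250 254
  225  85  77  74]
 [ 70  75  75 141 251 254 244 240 239 231 233 235 229 239 240 240 253 254
  237  83  75  76]
 [ 69  72  74 121 250 254 254 247 237 237 237 235 238 238 239 253 254 254
  242  88  72  70]]
yaw 3.761887342521313 y at spindle x -0.0046583271138317325 5
yaw 2.9917286318132295 y at spindle x -0.11288775183764813 28
```

View pics/v4.png

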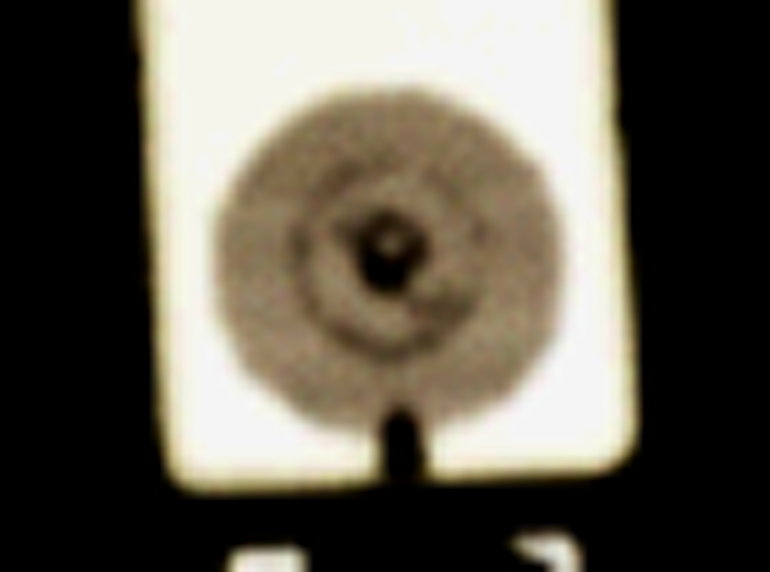

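```bash
python3 - <<'E'
from h import *
b=cv2.imread("pics/top0.png"); g=cv2.resize(cv2.cvtColor(b,6)[100:200,220:295],None,fx=4,fy=4,interpolation=2).astype(float)
up=lambda x,y:(220+(x+.5)/4-.5,100+(y+.5)/4-.5)
m=((cv2.GaussianBlur(g,(0,0),2)<246)).astype(np.uint8); h,l,st,ce=cv2.connectedComponentsWithStats(m)
c=[q for q in cv2.findContours(m,2,1)[0]]
for q in c:
    if 5000<cv2.contourArea(q)<25000:
        P=np.array([plane("top",up(*k[0]),.15)[:2] for k in q]); 
        keep=P[:,0]>.55 
        A=np.c_[2*P[keep],np.ones(keep.sum())]; s=np.linalg.lstsq(A,(P[keep]**2).sum(1),rcond=None)[0]; print("disc",s[:2],np.sqrt(s[2]+s[0]**2+s[1]**2),keep.sum())
for side in(0,1):
    P=[]
    for y in range(140,290,2):
        row=g[y]; x=np.where(row>170)[0]; x=x[0] if side==0 else x[-1]; P.append(plane("top",up(x,y),.15)[:2])
    P=np.array(P)
    f=np.polyfit(P[:,0],P[:,1],1)
    for _ in range(4):
        res=abs(P[:,1]-np.polyval(f,P[:,0])); k=res<=np.quantile(res,.8); f=np.polyfit(P[k,0],P[k,1],1)
    print(np.degrees(np.arctan(f[0])),np.polyval(f,.57),res.max())
c=plane("top",(222+387.5/11-.5,140+260/11-.5),.15);t=plane("top",(222+398.5/11-.5,140+405/11-.5),.155);d=t-c;print(c,t,np.degrees(np.arctan2(d[1],d[0])))
n=plane("top",(222+389/11-.5,140+250/11-.5),.178);e=plane("top",(222+450/11-.5,140+308/11-.5),.166);d=e-c;print("nose",n,"bar",np.degrees(np.arctan2(d[1],d[0])))
E
```

```text
2.564840045819987 -0.0038104677121392067 0.0004941518428095114
2.757649765323429 -0.1132920954262811 0.0007877349057189287
[ 0.57238381 -0.05801486  0.15      ] [ 0.53973749 -0.05993172  0.155     ] -176.63967686187448
nose [ 0.57029266 -0.05830303  0.178     ] bar -134.50950732451122
```

Three dials at top-view px (191,221), (301,224) and (301,189). The one at (191,221), world (0.436, 0.126), is farthest to the robot's left, since +y is left in the picture. The enlarged crop v3 shows it right way up, with its line at about -146°. The spindle is near (0.571, -0.0585), the pointer direction is about -177°, and the bar's long end shows at about -134° (in v4, lower right of the post).

Request:
play_rows(
  translation=[
    [-0.0328, -0.0332, 0.0085],
    [-0.0328, -0.0332, 0.0085],
    [-0.0328, -0.0332, 0.0085],
    [-0.0328, -0.0332, 0.0085],
    [-0.0328, -0.0332, 0.0085],
    [-0.0328, -0.0332, 0.0085],
    [-0.0328, -0.0332, 0.0085],
    [-0.0328, -0.0332, 0.0085],
    [-0.0328, -0.0332, 0.0085],
    [-0.0328, -0.0332, 0.0085],
    [-0.0328, -0.0332, 0.0085],
    [-0.0328, -0.0332, 0.0085],
    [0, 0, 0],
    [0, 0, 0],
    [0, 0, 0],
  ],
  delta_rot=[
    [0, 0, 0],
    [0, 0, 0],
    [0, 0, 0],
    [0, 0, 0],
    [0, 0, 0],
    [0, 0, 0],
    [0, 0, 0],
    [0, 0, 0],
    [0, 0, 0],
    [0, 0, 0],
    [0, 0, 0],
    [0, 0, 0],
    [0, 0, 0],
    [0, 0, 0],
    [0, 0, 0],
  ],
  grip=[1, 1, 1, 1, 1, 1, 1, 1, 1, 1, 1, 1, 1, 1, 1],
)

```text
clock: 3.02
tool_pos: [0.4358, 0.1278, 0.201]
eef_rot: [0.119, 0.993, 0.001, 0.0]
contact_force: [-0.5, -0.4, 0.0]
opening: 1.002
finger_force: 0.0
```

Request:
play_rows(
  translation=[
    [-0.0006, -0.0017, 0.03],
    [0, 0, 0.03],
    [0, 0, 0.03],
    [0, 0, 0.025],
    [0, 0, 0.018],
    [0, 0, 0],
    [0, 0, 0],
  ],
  delta_rot=[
    [0, 0, 0],
    [0, 0, 0],
    [0, 0, 0],
    [0, 0, 0],
    [0, 0, 0],
    [0, 0, 0],
    [0, 0, 0],
  ],
  grip=[1, 1, 1, 1, 1, 1, 1],
)

```text
clock: 3.9
tool_pos: [0.4392, 0.1256, 0.0793]
eef_rot: [0.12, 0.993, -0.001, -0.002]
contact_force: [0.7, 0.1, -0.4]
opening: 1.002
finger_force: 0.0
```

```bash
python3 - <<'E'
from h import *
s=r.get_state(); print(np.round(s["q"],2),s["contact_force"],s["tool_pos"])
a=r.snapshot("scene");b=r.snapshot("top")
k=cv2.INTER_CUBIC
cv2.imwrite("pics/v5.png",np.hstack([cv2.resize(b[196:246,165:215],(400,400),interpolation=k),cv2.resize(a[185:245,147:207],(400,400),interpolation=k)]))
E
```

```text
[-0.35  0.92 -0.04  2.2   0.96  0.04 -0.  ] [ 0.68550733  0.11200872 -0.42939231] [0.43919135 0.12560688 0.07926049]
```

View pics/v5.png

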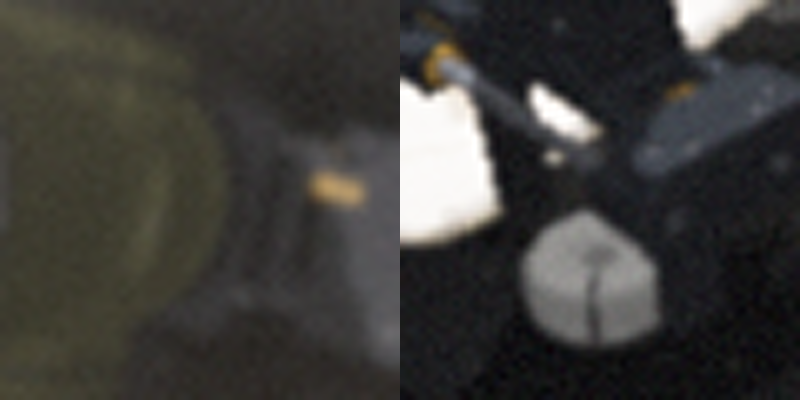

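The crop shows the open fingers around the left dial, with its line towards the camera. Joint 6 is at its limit, so the tips are only 7 mm below the dial's top. I'll take it shallowly, set it down farther out and regrip.

Request:
play_rows(
  translation=[
    [0, 0, 0],
    [0, 0, 0],
    [0, 0, 0],
    [0, 0, 0],
    [0, 0, 0],
    [0, 0, 0],
    [0, 0, 0],
    [0, 0, 0],
    [0, 0, -0.004],
    [0, 0, -0.006],
  ],
  delta_rot=[
    [0, 0, 0],
    [0, 0, 0],
    [0, 0, 0],
    [0, 0, 0],
    [0, 0, 0],
    [0, 0, 0],
    [0, 0, 0],
    [0, 0, 0],
    [0, 0, 0],
    [0, 0, 0],
  ],
  grip=[0.5, 0.5, 0.5, 0.5, 0.5, 0.5, 0.5, 0.5, 0.5, 0.5],
  squeeze=25,
)

```text
clock: 5.25
tool_pos: [0.4392, 0.1248, 0.0891]
eef_rot: [0.12, 0.993, -0.002, -0.002]
contact_force: [0.1, -0.6, 0.6]
opening: 0.751
finger_force: 0.0
```

Request:
play_rows(
  translation=[
    [0, 0, 0.006],
    [0, 0, 0.004],
    [0, 0, 0.001],
    [0, 0, 0],
    [0, 0, 0],
    [0, 0, 0],
    [0, 0, 0],
    [0, 0, 0],
    [0, 0, -0.004],
    [0, 0, -0.006],
  ],
  delta_rot=[
    [0, 0, 0],
    [0, 0, 0],
    [0, 0, 0],
    [0, 0, 0],
    [0, 0, 0],
    [0, 0, 0],
    [0, 0, 0],
    [0, 0, 0],
    [0, 0, 0],
    [0, 0, 0],
  ],
  grip=[0.5, 0.5, 0.3, 0.1, 0, 0, 0, 0, 0, 0],
  squeeze=25,
)

```text
clock: 6.5
tool_pos: [0.4392, 0.1248, 0.0881]
eef_rot: [0.12, 0.993, -0.002, -0.002]
contact_force: [-0.1, 1.3, -1.3]
opening: 0.643
finger_force: 25.0
```

Request:
play_rows(
  translation=[
    [0, 0, -0.02],
    [-0.0182, 0.0113, 0],
    [-0.0182, 0.0113, 0],
    [-0.0182, 0.0113, 0],
    [0, 0, 0.012],
    [0, 0, 0.009],
    [0, 0, 0.004],
    [0, 0, 0.002],
    [0, 0, 0],
  ],
  delta_rot=[
    [0, 0, 0],
    [0, 0, 0],
    [0, 0, 0],
    [0, 0, 0],
    [0, 0, 0],
    [0, 0, 0],
    [0, 0, 0],
    [0, 0, 0],
    [0, 0, 0],
  ],
  grip=[0, 0, 0, 0, 0, 0, 0, 0, 0],
)

```text
clock: 7.62
tool_pos: [0.5001, 0.1448, 0.0804]
eef_rot: [0.12, 0.993, -0.002, -0.002]
contact_force: [-0.7, 0.5, -2.0]
opening: 0.648
finger_force: 25.0
```

Request:
play_rows(
  translation=[
    [0, 0, 0.001],
    [0, 0, 0],
    [0, 0, 0],
    [0, 0, 0],
    [0.003, 0, 0],
    [0, 0, 0.002],
    [0, 0, 0.002],
    [0, 0, 0.002],
    [0, 0, 0.002],
    [0, 0, 0.002],
    [0, 0, 0.001],
    [0, 0, 0],
    [0, 0, 0],
    [0, 0, 0],
    [0, 0, 0],
  ],
  delta_rot=[
    [0, 0, 0],
    [0, 0, 0],
    [0, 0, 0],
    [0, 0, 0],
    [0, 0, 0],
    [0, 0, 10],
    [0, 0, 10],
    [0, 0, 10],
    [0, 0, 10],
    [0, 0, 10],
    [0, 0, 10],
    [0, 0, 10],
    [0, 0, 10],
    [0, 0, 10],
    [0, 0, 0],
  ],
  grip=[0, 0.5, 1, 1, 1, 1, 1, 1, 1, 1, 1, 1, 1, 1, 1],
)

```text
clock: 9.5
tool_pos: [0.4972, 0.1457, 0.0685]
eef_rot: [0.786, 0.618, -0.003, -0.0]
contact_force: [0.0, -0.6, 0.3]
opening: 1.001
finger_force: 0.0
```

```bash
python3 - <<'E'
from h import *
s=r.get_state(); print(np.round(s["q"],2),R.from_quat(s["eef_rot"]).as_matrix().round(3).tolist(),s["tool_pos"],s["contact_force"])
E
```

```text
[-0.34  0.96 -0.06  2.02  0.29  0.18 -0.9 ] [[0.236, 0.972, -0.005], [0.972, -0.236, -0.003], [-0.004, -0.004, -1.0]] [0.49724263 0.1456542  0.06849829] [ 0.03087264 -0.64674951  0.34040459]
```

Request:
play_rows(
  translation=[
    [0, 0, 0],
    [0, 0, 0],
    [0, 0, 0],
    [0, 0, 0],
    [0, 0, 0],
    [0, 0, 0],
    [0, 0, -0.02],
    [0, 0, -0.05],
    [0, 0, -0.05],
    [0, 0, 0],
    [0, 0, 0],
  ],
  delta_rot=[
    [0, 0, 0],
    [0, 0, 0],
    [0, 0, 0],
    [0, 0, 0],
    [0, 0, 0],
    [0, 0, 0],
    [0, 0, 0],
    [0, 0, 0],
    [0, 0, 0],
    [0, 0, 0],
    [0, 0, 0],
  ],
  grip=[0.3, 0.1, 0, 0, 0, 0, 0, 0, 0, 0, 0],
  squeeze=30,
)

```text
clock: 10.88
tool_pos: [0.4974, 0.1454, 0.1879]
eef_rot: [0.787, 0.617, -0.004, -0.001]
contact_force: [-0.2, -0.1, -2.4]
opening: 0.654
finger_force: 30.3
```

```bash
python3 - <<'E'
from h import *
s=r.get_state(); p=s["tool_pos"]; print(p,s["contact_force"],s["opening"])
a=r.snapshot("scene");b=r.snapshot("top")
o=[]
for n,i in(("top",b),("scene",a)):
    u=proj(n,[p[0],p[1],p[2]-.0685+.022]).round().astype(int); print(n,u)
    o.append(cv2.resize(i[u[1]-25:u[1]+25,u[0]-25:u[0]+25],(400,400),interpolation=2))
cv2.imwrite("pics/v6.png",np.hstack(o))
E
```

```text
[0.4974329  0.14543008 0.18787915] [-0.18171663 -0.12803865 -2.35587194] 0.6539775157286297
top [173 196]
scene [180 168]
```

View pics/v6.png

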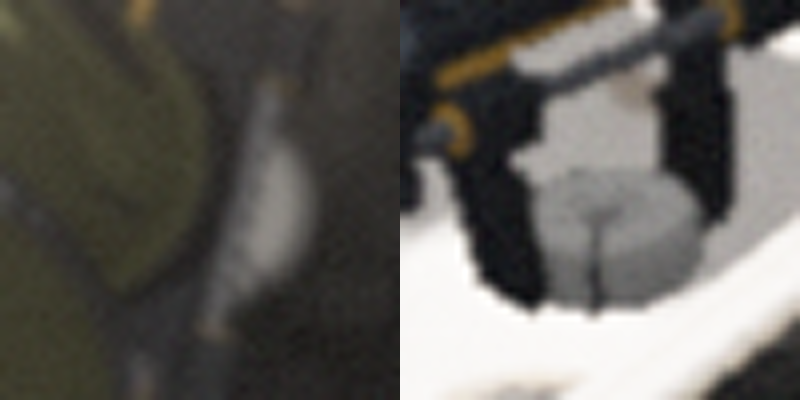

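```bash
python3 - <<'E'
from h import *
from scipy.optimize import least_squares
s=r.get_state(); p=s["tool_pos"]; zt=p[2]-.0685+.022
b=r.snapshot("top");a=r.snapshot("scene"); cv2.imwrite("pics/top1.png",b);cv2.imwrite("pics/scene1.png",a)
# top: bright disc mask right of finger
u=proj("top",[p[0],p[1],zt]); print(u, proj("scene",[p[0],p[1],zt]))
g=cv2.cvtColor(b,6); x0,y0=(np.round(u)-25).astype(int)
G=cv2.resize(g[y0:y0+50,x0:x0+50],None,fx=8,fy=8,interpolation=2)
P=[]
for y in range(150,265,4):
    row=cv2.GaussianBlur(G,(0,0),3)[y].astype(float); mx=row[255:300].max(); x=np.arange(400)
    k=np.where((row<(mx+60)/2)&(x>270))[0]
    if len(k): P.append(plane("top",(x0+(k[0]+.5)/8-.5,y0+(y+.5)/8-.5),zt)[:2])
P=np.array(P); f=least_squares(lambda c:np.hypot(*(P-c).T)-.029,p[:2],loss="soft_l1",f_scale=.0005)
print("top dial centre - tcp",f.x-p[:2],np.sqrt(2*f.cost/len(P)))
for n in("top","scene"):
  for d in r.silhouettes(n,"dial"):
    m=d["pixels"]; ys,xs=np.where(m); print(n,d["confidence"],xs.mean().round(1),ys.mean().round(1),m.sum(),xs.min(),xs.max(),ys.min(),ys.max())
for dy in(0,-1):print(plane("scene",(248+19.7-.45,157+6.2-.45+dy),.178),plane("scene",(248+19.7-.45,157+16-.45+dy),.15))
E
```

```text
[173.25608509 195.74102632] [180.0960183  168.33021856]
top dial centre - tcp [ 3.65292092e-05 -7.75497208e-04] 0.0003519771969727378
top 0.69 300.9 189.4 289 292 310 180 199
top 0.6 182.5 199.0 116 178 187 190 208
top 0.52 301.4 223.9 336 291 311 214 234
scene 0.65 301.3 246.4 444 289 313 235 257
scene 0.58 282.7 272.1 573 269 296 260 284
scene 0.56 181.5 173.0 339 172 192 164 183
[ 0.56587632 -0.06135544  0.178     ] [ 0.56816245 -0.06017788  0.15      ]
[ 0.56995025 -0.05914775  0.178     ] [ 0.57214786 -0.05801816  0.15      ]
```

Request:
play_rows(
  translation=[
    [0, 0, -0.0257],
    [0, 0, -0.0257],
    [0, 0, -0.0257],
    [-0.0225, 0.0149, 0],
    [-0.0225, 0.0149, 0],
    [-0.0225, 0.0149, 0],
    [-0.0225, 0.0149, 0],
    [-0.0225, 0.0149, 0],
    [-0.0225, 0.0149, 0],
    [-0.0225, 0.0149, 0],
    [-0.0225, 0.0149, 0],
    [0, 0, 0],
    [0, 0, 0],
    [0, 0, 0],
    [0, 0, 0],
    [0, 0, 0],
    [0, 0, 0],
  ],
  delta_rot=[
    [0, 0, 0],
    [0, 0, 0],
    [0, 0, 0],
    [0, 0, 0],
    [0, 0, 0],
    [0, 0, 0],
    [0, 0, 0],
    [0, 0, 0],
    [0, 0, 0],
    [0, 0, 0],
    [0, 0, 0],
    [0, 0, -8.5],
    [0, 0, -8.5],
    [0, 0, -8.5],
    [0, 0, -8.5],
    [0, 0, 0],
    [0, 0, 0],
  ],
  grip=[0, 0, 0, 0, 0, 0, 0, 0, 0, 0, 0, 0, 0, 0, 0, 0, 0],
)

```text
clock: 13.3
tool_pos: [0.5711, -0.0573, 0.2654]
eef_rot: [0.573, 0.819, -0.003, -0.002]
contact_force: [0.6, -0.1, -1.6]
opening: 0.657
finger_force: 30.3
```

```bash
cat > st.py <<'E'
from h import *
s=r.get_state(); p=s["tool_pos"]; M=R.from_quat(s["eef_rot"]).as_matrix()
print("t",s["clock"],"p",p.round(4),"F",s["contact_force"].round(2),"M",s["moment"].round(3),"op",round(s["opening"],4))
print("yaw y",np.degrees(np.arctan2(M[1,1],M[0,1])).round(2),"z",M[:,2].round(4),"q",s["q"].round(2),"to target tool",(M.T@(np.array([.571,-.058,p[2]])-p)).round(4))
E
python3 st.py; python3 - <<'E'
from h import *
a=r.snapshot("scene"); cv2.imwrite("pics/scene2.png",a)
cv2.imwrite("pics/v7.png",cv2.resize(a[125:200,225:325],(800,600),interpolation=2))
E
```

```text
t 13.3 p [ 0.5711 -0.0573  0.2654] F [ 0.64 -0.13 -1.61] M [-0.064  0.023 -0.014] op 0.6575
yaw y 20.07 z [-0.0058 -0.0029 -1.    ] q [ 0.27  0.69 -0.42  1.75  0.39  0.79  0.  ] to target tool [-0.0006 -0.0003  0.    ]
```

View pics/v7.png

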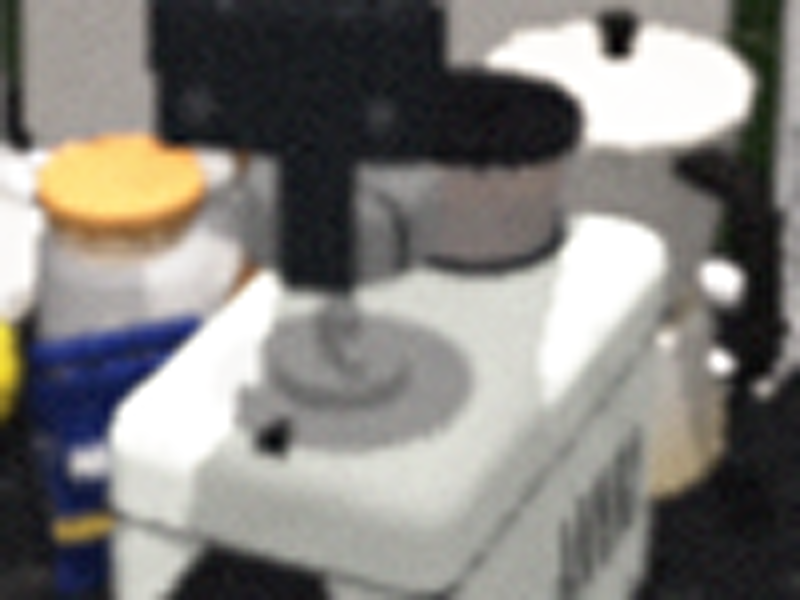

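Hovering over the spindle: the dial's centre and the post both sit near column 340, row 300 in the crop, and the line faces right at (402,235). Descending gently.

Request:
play_rows(
  translation=[
    [-0.0006, -0.0003, 0.01],
    [0, 0, 0.005],
    [0, 0, 0.003],
    [0, 0, 0.002],
    [0, 0, 0.002],
    [0, 0, 0],
  ],
  delta_rot=[
    [0, 0, 0],
    [0, 0, 0],
    [0, 0, 0],
    [0, 0, 0],
    [0, 0, 0],
    [0, 0, 0],
  ],
  grip=[0, 0, 0, 0, 0, 0],
)

```text
clock: 14.1
tool_pos: [0.5711, -0.058, 0.2437]
eef_rot: [0.572, 0.82, -0.003, -0.001]
contact_force: [-0.5, -0.2, -0.6]
opening: 0.653
finger_force: 30.3
```

```bash
python3 st.py
```

```text
t 14.1 p [ 0.5711 -0.058   0.2437] F [-0.47 -0.16 -0.63] M [-0.082  0.008  0.034] op 0.6525
yaw y 20.21 z [-0.0052 -0.0029 -1.    ] q [ 0.26  0.72 -0.41  1.77  0.41  0.74 -0.01] to target tool [ 0.     -0.0001  0.    ]
```

Request:
play_rows(
  translation=[
    [0, 0, 0.0015],
    [0, 0, 0.0015],
    [0, 0, 0.0015],
    [0, 0, 0],
  ],
  delta_rot=[
    [0, 0, 0],
    [0, 0, 0],
    [0, 0, 0],
    [0, 0, 0],
  ],
  grip=[0, 0, 0, 0],
)

```text
clock: 14.6
tool_pos: [0.571, -0.058, 0.2391]
eef_rot: [0.572, 0.82, -0.003, -0.001]
contact_force: [0.1, 0.1, -1.5]
opening: 0.657
finger_force: 30.3
```

```bash
python3 st.py
```

```text
t 14.6 p [ 0.571  -0.058   0.2391] F [ 0.09  0.11 -1.54] M [-0.089  0.002  0.009] op 0.6571
yaw y 20.21 z [-0.0052 -0.0029 -1.    ] q [ 0.26  0.73 -0.41  1.77  0.41  0.73 -0.02] to target tool [ 0. -0.  0.]
```

Request:
play_rows(
  translation=[
    [0, 0, 0.001],
    [0, 0, 0.001],
    [0, 0, 0.0005],
    [0, 0, 0],
  ],
  delta_rot=[
    [0, 0, 0],
    [0, 0, 0],
    [0, 0, 0],
    [0, 0, 0],
  ],
  grip=[0, 0, 0, 0],
)

```text
clock: 15.1
tool_pos: [0.571, -0.058, 0.2367]
eef_rot: [0.572, 0.82, -0.003, -0.001]
contact_force: [0.9, -0.3, -1.8]
opening: 0.656
finger_force: 30.3
```

Request:
play_rows(
  translation=[
    [0, 0, 0.0005],
    [0, 0, 0.0005],
    [0, 0, 0],
  ],
  delta_rot=[
    [0, 0, 0],
    [0, 0, 0],
    [0, 0, 0],
  ],
  grip=[0, 0, 0],
)

```text
clock: 15.48
tool_pos: [0.571, -0.058, 0.2357]
eef_rot: [0.572, 0.82, -0.003, -0.001]
contact_force: [-0.3, 0.5, -0.7]
opening: 0.653
finger_force: 30.3
```

Request:
play_rows(
  translation=[
    [0, 0, 0.0005],
    [0, 0, 0.0005],
    [0, 0, 0],
  ],
  delta_rot=[
    [0, 0, 0],
    [0, 0, 0],
    [0, 0, 0],
  ],
  grip=[0, 0, 0],
)

```text
clock: 15.85
tool_pos: [0.5711, -0.058, 0.235]
eef_rot: [0.572, 0.82, -0.003, -0.001]
contact_force: [-0.3, -0.8, 1.3]
opening: 0.65
finger_force: 30.4
```

Request:
play_rows(
  translation=[
    [0, 0, 0.0004],
    [0, 0, 0],
    [0, 0, 0],
    [0, 0, 0],
    [0, 0, 0],
  ],
  delta_rot=[
    [0, 0, 0],
    [0, 0, 2],
    [0, 0, 2],
    [0, 0, 2],
    [0, 0, 0],
  ],
  grip=[0, 0, 0, 0, 0],
)

```text
clock: 16.48
tool_pos: [0.5713, -0.0579, 0.2345]
eef_rot: [0.614, 0.789, -0.003, -0.001]
contact_force: [-0.1, 0.5, 1.6]
opening: 0.651
finger_force: 30.4
```

Request:
play_rows(
  translation=[
    [0, 0, 0],
    [0, 0, 0],
    [0, 0, 0],
  ],
  delta_rot=[
    [0, 0, 2.5],
    [0, 0, 2.5],
    [0, 0, 0],
  ],
  grip=[0, 0, 0],
)

```text
clock: 16.85
tool_pos: [0.5711, -0.0579, 0.2344]
eef_rot: [0.648, 0.761, -0.003, -0.001]
contact_force: [-0.3, 0.7, 1.7]
opening: 0.654
finger_force: 30.4
```

Request:
play_rows(
  translation=[
    [0, 0, 0],
    [0, 0, 0],
    [0, 0, 0],
  ],
  delta_rot=[
    [0, 0, 2.5],
    [0, 0, 2.5],
    [0, 0, 0],
  ],
  grip=[0, 0, 0],
)

```text
clock: 17.23
tool_pos: [0.571, -0.0576, 0.2343]
eef_rot: [0.681, 0.733, -0.003, -0.001]
contact_force: [-0.5, 2.3, 1.8]
opening: 0.653
finger_force: 30.4
```

Request:
play_rows(
  translation=[
    [0, 0, 0],
    [0, 0, 0],
    [0, 0, 0],
  ],
  delta_rot=[
    [0, 0, 2.5],
    [0, 0, 2.5],
    [0, 0, 0],
  ],
  grip=[0, 0, 0],
)

```text
clock: 17.6
tool_pos: [0.5708, -0.0583, 0.234]
eef_rot: [0.712, 0.702, -0.003, -0.001]
contact_force: [0.3, 0.5, -1.0]
opening: 0.653
finger_force: 30.3
```

```bash
python3 st.py
```

```text
t 17.6 p [ 0.5708 -0.0583  0.234 ] F [ 0.26  0.46 -0.95] M [ 0.028 -0.008 -0.027] op 0.6532
yaw y -0.84 z [-0.0059 -0.0034 -1.    ] q [ 0.19  0.72 -0.3   1.78  0.31  0.69 -0.29] to target tool [ 0.0003  0.0002 -0.    ]
```

Load dropped, so the slot has met the bar. Lowering gently.

Request:
play_rows(
  translation=[
    [0, 0, 0.0008],
    [0, 0, 0.0008],
    [0, 0, 0.0008],
    [0, 0, 0],
  ],
  delta_rot=[
    [0, 0, 1],
    [0, 0, 0],
    [0, 0, 0],
    [0, 0, 0],
  ],
  grip=[0, 0, 0, 0],
)

```text
clock: 18.1
tool_pos: [0.5712, -0.0582, 0.232]
eef_rot: [0.718, 0.696, -0.003, -0.001]
contact_force: [-0.5, 0.3, -0.8]
opening: 0.656
finger_force: 30.4
```

Request:
play_rows(
  translation=[
    [0, 0, 0.0012],
    [0, 0, 0.0012],
    [0, 0, 0.0008],
    [0, 0, 0],
  ],
  delta_rot=[
    [0, 0, 0],
    [0, 0, 0],
    [0, 0, 0],
    [0, 0, 0],
  ],
  grip=[0, 0, 0, 0],
)

```text
clock: 18.6
tool_pos: [0.5714, -0.0578, 0.2288]
eef_rot: [0.718, 0.696, -0.002, -0.001]
contact_force: [1.5, 0.4, -0.5]
opening: 0.656
finger_force: 30.3
```

Request:
play_rows(
  translation=[
    [0, 0, 0.0005],
    [0, 0, 0.0003],
    [0, 0, 0],
  ],
  delta_rot=[
    [0, 0, 0],
    [0, 0, 0],
    [0, 0, 0],
  ],
  grip=[0, 0, 0],
)

```text
clock: 18.98
tool_pos: [0.5714, -0.0579, 0.2281]
eef_rot: [0.718, 0.696, -0.002, -0.0]
contact_force: [2.2, 1.6, -0.2]
opening: 0.652
finger_force: 30.4
```

Request:
play_rows(
  translation=[
    [0, 0, 0.0004],
    [0, 0, 0.0004],
    [0, 0, 0],
  ],
  delta_rot=[
    [0, 0, 0],
    [0, 0, 0],
    [0, 0, 0],
  ],
  grip=[0, 0, 0],
)

```text
clock: 19.35
tool_pos: [0.5714, -0.0578, 0.2274]
eef_rot: [0.718, 0.696, -0.002, -0.0]
contact_force: [4.1, 1.7, 2.1]
opening: 0.652
finger_force: 30.4
```

Request:
play_rows(
  translation=[
    [0, 0, 0],
    [0, 0, 0],
    [0, 0, 0],
    [0, 0, 0],
  ],
  delta_rot=[
    [0, 0, 0],
    [0, 0, 0],
    [0, 0, 0],
    [0, 0, 0],
  ],
  grip=[0.5, 0.5, 0.5, 0.5],
)

```text
clock: 19.85
tool_pos: [0.5706, -0.0582, 0.2269]
eef_rot: [0.718, 0.696, -0.003, -0.001]
contact_force: [-1.0, 0.2, -0.3]
opening: 0.754
finger_force: 0.0
```

```bash
python3 st.py; python3 - <<'E'
from h import *
a=r.snapshot("scene"); b=r.snapshot("top"); cv2.imwrite("pics/scene3.png",a)
cv2.imwrite("pics/v8.png",cv2.resize(a[140:200,235:315],(800,600),interpolation=2))
for z in(.159,.181): print(z,(proj("scene",[.5714,-.0578,z])-[235,140])*10)
for an in(-132,-177): t=np.radians(an); print(an,(proj("scene",[.5714+.029*np.cos(t),-.0578+.029*np.sin(t),.181])-[235,140])*10)
E
```

```text
t 19.85 p [ 0.5706 -0.0582  0.2269] F [-0.96  0.23 -0.29] M [-0.132  0.049  0.028] op 0.7541
yaw y -1.79 z [-0.0062 -0.0031 -1.    ] q [ 0.19  0.73 -0.29  1.79  0.32  0.67 -0.31] to target tool [ 0.0002  0.0004 -0.    ]
0.159 [320.23870792 283.90846897]
0.181 [320.38945721 202.09820498]
-132 [363.39051272 261.95269045]
-177 [265.13418723 259.44365155]
```

View pics/v8.png

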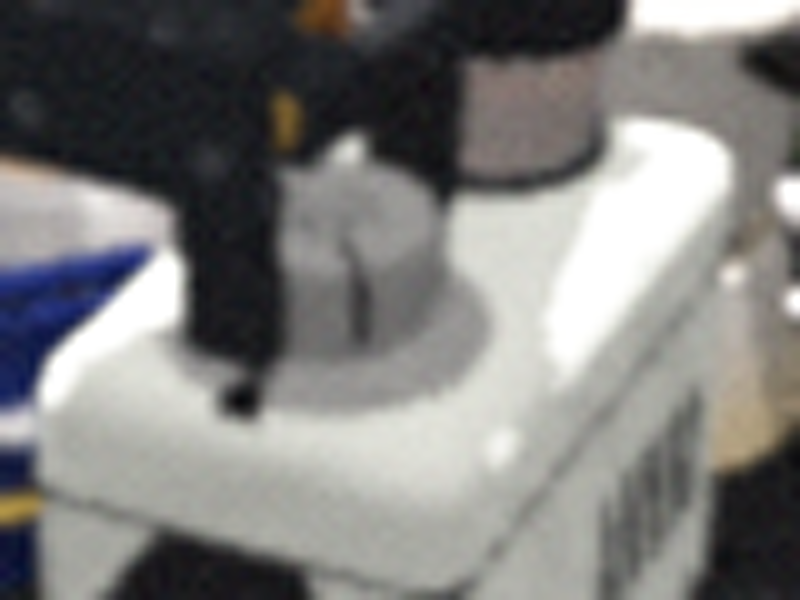

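The crop shows the dial down on the boss, with its line at about (357,262), near -134°. I'll recentre, regrip and turn clockwise.

Request:
play_rows(
  translation=[
    [0.0003, 0.001, 0],
    [0, 0, 0],
    [0, 0, 0],
    [0, 0, 0],
    [0, 0, 0],
  ],
  delta_rot=[
    [0, 0, 0],
    [0, 0, 0],
    [0, 0, 0],
    [0, 0, 0],
    [0, 0, 0],
  ],
  grip=[0.5, 0.2, 0, 0, 0],
  squeeze=30,
)

```text
clock: 20.58
tool_pos: [0.5721, -0.0577, 0.2272]
eef_rot: [0.718, 0.696, -0.003, -0.001]
contact_force: [0.0, -0.1, 0.2]
opening: 0.653
finger_force: 30.0
```

Request:
play_rows(
  translation=[
    [0, 0, 0],
    [0, 0, 0],
    [0, 0, 0],
    [0, 0, 0],
    [0, 0, 0],
    [0, 0, 0],
    [0, 0, 0],
  ],
  delta_rot=[
    [0, 0, 3],
    [0, 0, 3],
    [0, 0, 3],
    [0, 0, 3],
    [0, 0, 3],
    [0, 0, 3],
    [0, 0, 0],
  ],
  grip=[0, 0, 0, 0, 0, 0, 0],
)

```text
clock: 21.45
tool_pos: [0.5721, -0.0579, 0.2272]
eef_rot: [0.818, 0.575, -0.003, -0.0]
contact_force: [0.5, -0.9, -0.2]
opening: 0.657
finger_force: 30.0
```

```bash
python3 st.py
```

```text
t 21.45 p [ 0.5721 -0.0579  0.2272] F [ 0.53 -0.92 -0.2 ] M [-0.242  0.014  0.152] op 0.6568
yaw y -19.79 z [-0.005  -0.0033 -1.    ] q [ 0.14  0.73 -0.2   1.79  0.22  0.65 -0.54] to target tool [-0.0005 -0.001   0.    ]
```

Request:
play_rows(
  translation=[
    [0, 0, 0],
    [0, 0, 0],
    [0, 0, 0],
    [0, 0, 0],
    [0, 0, 0],
    [0, 0, 0],
    [0, 0, 0],
    [0, 0, 0],
    [0, 0, 0],
  ],
  delta_rot=[
    [0, 0, 3],
    [0, 0, 3],
    [0, 0, 3],
    [0, 0, 3],
    [0, 0, 3],
    [0, 0, 3],
    [0, 0, 3],
    [0, 0, 3],
    [0, 0, 0],
  ],
  grip=[0, 0, 0, 0, 0, 0, 0, 0, 0],
)

```text
clock: 22.58
tool_pos: [0.5719, -0.0576, 0.2272]
eef_rot: [0.92, 0.392, -0.003, 0.0]
contact_force: [-1.5, -0.2, 2.9]
opening: 0.652
finger_force: 30.0
```

```bash
python3 st.py; python3 - <<'E'
from h import *
a=r.snapshot("scene"); b=r.snapshot("top"); cv2.imwrite("pics/scene4.png",a)
cv2.imwrite("pics/v9.png",cv2.resize(a[150:195,240:300],(800,600),interpolation=2))
for an in(-170,-177,176): t=np.radians(an); print(an,[((proj("scene",[.572+.029*np.cos(t),-.058+.029*np.sin(t),z])+[0,1]+.5-[240,150])*13.33).round() for z in(.181,.162)])
t=np.radians(-177.2);print(((proj("scene",[.572+.0325*np.cos(t),-.058+.0325*np.sin(t),.155])+[0,1]+.5-[240,150])*13.33).round())
E
```

```text
t 22.575 p [ 0.5719 -0.0576  0.2272] F [-1.55 -0.23  2.85] M [-0.073  0.447  0.128] op 0.6525
yaw y -43.84 z [-0.0054 -0.0029 -1.    ] q [ 0.06  0.72 -0.08  1.79  0.09  0.64 -0.83] to target tool [-0.0009 -0.0004  0.    ]
-170 [array([315., 235.]), array([316., 331.])]
-177 [array([296., 231.]), array([297., 327.])]
176 [array([278., 226.]), array([279., 322.])]
[288. 371.]
```

View pics/v9.png

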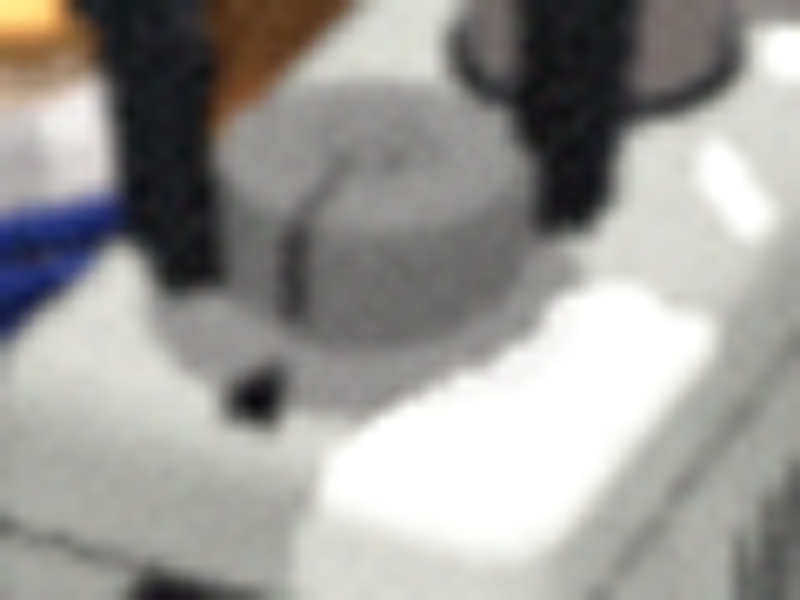

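```bash
cat > mk.py <<'E'
from h import *
import sys
def samp(n,g,rad,an,z,off,c):
    return np.array([[cv2.remap(g,*[np.float32([[v]]) for v in proj(n,[c[0]+q*np.cos(np.radians(a)),c[1]+q*np.sin(np.radians(a)),zz])+off],cv2.INTER_CUBIC)[0,0] for a in an] for q,zz in zip(rad,z)])
def run(a,offs=((-.3,1),(-.6,1),(-.3,.6),(0,1))):
    g=cv2.cvtColor(a,6).astype(np.float32); an=np.arange(-200,-148,1.); c=(.5718,-.0582)
    for off in offs:
        side=samp("scene",g,[.0292]*6,an,np.linspace(.164,.178,6),np.array(off),c).mean(0)
        top=samp("scene",g,np.linspace(.015,.026,5),an,[.181]*5,np.array(off),c).mean(0)
        pt=255-samp("scene",g,np.linspace(.034,.040,5),an,[.156]*5,np.array(off),c).mean(0)
        def cen(v):
            i=np.argmin(v); w=slice(max(0,i-7),i+8); d=np.clip(np.percentile(v[w],75)-v[w],0,None); return (d*an[w]).sum()/d.sum()
        print(off,"side",cen(side).round(1),"top",cen(top).round(1),"pointer",cen(255-pt).round(1))
if __name__=="__main__": run(cv2.imread(sys.argv[1]))
E
python3 mk.py pics/scene4.png
```

```text
(-0.3, 1) side -176.5 top -179.0 pointer -178.2
(-0.6, 1) side -175.0 top -177.3 pointer -177.3
(-0.3, 0.6) side -176.5 top -177.3 pointer -177.4Traceback (most recent call last):
  File "mk.py", line 14, in <module>
    if __name__=="__main__": run(cv2.imread(sys.argv[1]))
                             ~~~^^^^^^^^^^^^^^^^^^^^^^^^^
  File "mk.py", line 9, in run
    top=samp("scene",g,np.linspace(.015,.026,5),an,[.181]*5,np.array(off),c).mean(0)
        ~~~~^^^^^^^^^^^^^^^^^^^^^^^^^^^^^^^^^^^^^^^^^^^^^^^^^^^^^^^^^^^^^^^^
  File "mk.py", line 4, in samp
    return np.array([[cv2.remap(g,*[np.float32([[v]]) for v in proj(n,[c[0]+q*np.cos(np.radians(a)),c[1]+q*np.sin(np.radians(a)),zz])+off],cv2.INTER_CUBIC)[0,0] for a in an] for q,zz in zip(rad,z)])
                                                               ~~~~^^^^^^^^^^^^^^^^^^^^^^^^^^^^^^^^^^^^^^^^^^^^^^^^^^^^^^^^^^^^^^^^^^
  File "h.py", line 13, in proj
    K,e,M=cal(n); c=M.T@(np.array(p)-e); u=K@[c[0],-c[1],-c[2]]; return u[:2]/u[2]
          ~~~^^^
  File "h.py", line 5, in cal
    c=r.get_calibration(n); q=np.array(c["rotation"],float)
ValueError: time passes only in moves, steps and waits
```

Request:
play_rows(
  translation=[
    [0, 0, 0],
    [0, 0, 0],
    [0, 0, 0],
    [0, 0, 0],
    [0, 0, 0],
    [0, 0, -0.01],
    [0, 0, -0.03],
    [0, 0, -0.04],
    [0, 0, 0],
  ],
  delta_rot=[
    [0, 0, 1.5],
    [0, 0, 0],
    [0, 0, 0],
    [0, 0, 0],
    [0, 0, 0],
    [0, 0, 0],
    [0, 0, 0],
    [0, 0, 0],
    [0, 0, 0],
  ],
  grip=[0, 0, 0.5, 0.5, 0.5, 0.5, 0.5, 0.5, 0.5],
)

```text
clock: 23.8
tool_pos: [0.5743, -0.0576, 0.3108]
eef_rot: [0.925, 0.38, 0.001, 0.002]
contact_force: [0.1, 0.3, -1.0]
opening: 0.75
finger_force: 0.0
```

```bash
sed -i 's/^def cal(n):/import functools\n@functools.lru_cache(None)\ndef cal(n):/' h.py; python3 st.py; python3 - <<'E'
from mk import *
a=r.snapshot("scene"); cv2.imwrite("pics/scene5.png",a); run(a)
cv2.imwrite("pics/v10.png",cv2.resize(a[150:195,240:300],(800,600),interpolation=2))
E
```

```text
t 23.8 p [ 0.5743 -0.0576  0.3108] F [ 0.13  0.29 -0.95] M [-0.01   0.15  -0.036] op 0.7502
yaw y -45.31 z [ 0.0025 -0.0031 -1.    ] q [ 0.07  0.61 -0.08  1.71  0.07  0.82 -0.84] to target tool [-0.0026 -0.002  -0.    ]
(-0.3, 1) side -176.5 top -178.7 pointer -178.3
(-0.6, 1) side -175.0 top -177.0 pointer -177.3
(-0.3, 0.6) side -176.5 top -177.0 pointer -177.5
(0, 1) side -178.0 top -180.5 pointer -179.3
```

View pics/v10.png

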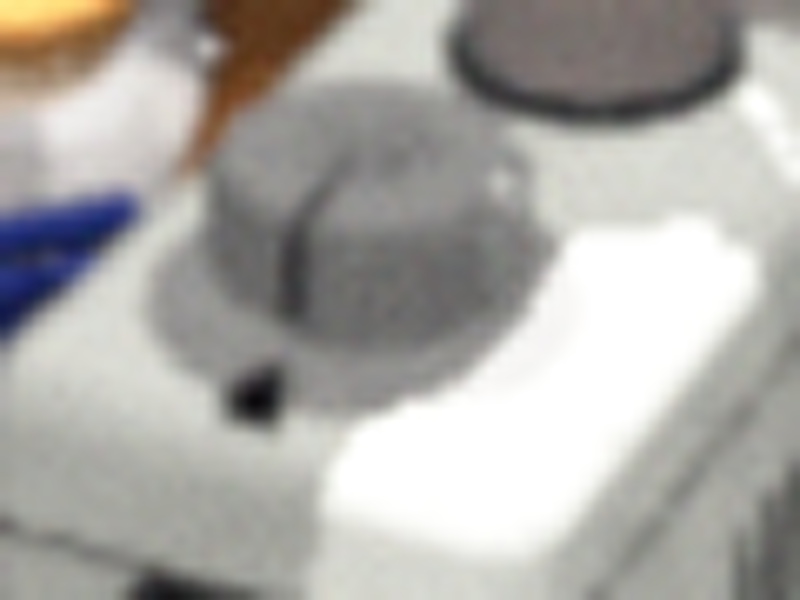

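Request:
play_rows(
  translation=[
    [0.0074, -0.0428, 0],
    [0.0074, -0.0428, 0],
    [0.0074, -0.0428, 0],
    [0.0074, -0.0428, 0],
    [0.0074, -0.0428, 0],
    [0, 0, 0],
  ],
  delta_rot=[
    [0, 0, 0],
    [0, 0, 0],
    [0, 0, 0],
    [0, 0, 0],
    [0, 0, 0],
    [0, 0, 0],
  ],
  grip=[0.5, 0.5, 0.5, 0.5, 0.5, 0.5],
)

```text
clock: 24.6
tool_pos: [0.4457, 0.1234, 0.3066]
eef_rot: [0.924, 0.383, -0.004, -0.001]
contact_force: [-0.1, -0.3, 0.4]
opening: 0.748
finger_force: 0.0
```

```bash
python3 - <<'E'
from mk import *
from scipy.ndimage import map_coordinates
bs=np.mean([r.snapshot("top").astype(np.float32) for _ in range(4)],0); cv2.imwrite("pics/top5.png",bs)
g=bs.mean(2); an=np.arange(-205,-150,1.)
# dial top edge contour -> centre
for c in [(.5715,-.0590),(.5715,-.0585),(.5715,-.058)]:
    S=lambda rad,z:np.array([map_coordinates(g,np.array([proj("top",[c[0]+q*np.cos(np.radians(a)),c[1]+q*np.sin(np.radians(a)),z])[::-1] for a in an]).T,order=3) for q in rad])
    m=S(np.linspace(.014,.026,7),.181); p=S(np.linspace(.0345,.042,5),.156)
    def cen(v,w=6):
        i=np.argmin(v); s=slice(max(0,i-w),i+w+1); d=np.clip(np.percentile(v[s],80)-v[s],0,None); return (d*an[s]).sum()/d.sum()
    print(c,"mark",cen(m.mean(0)).round(1),[cen(k).round(1) for k in m],"pointer",cen(p.mean(0),9).round(1))
# bore centroid & rim dark
x0,y0=np.round(proj("top",[.5715,-.058,.181])).astype(int); w=g[y0-3:y0+4,x0-3:x0+4]; d=np.clip(np.percentile(w,70)-w,0,None); yy,xx=np.mgrid[y0-3:y0+4,x0-3:x0+4]; print("bore",plane("top",((d*xx).sum()/d.sum(),(d*yy).sum()/d.sum()),.178))
q=np.clip(bs[140:192,222:292]-60,0,190)/190*255
cv2.imwrite("pics/v11.png",cv2.resize(q.astype(np.uint8),None,fx=11,fy=11,interpolation=2))
print(g[y0:y0+20,x0-6:x0+8].astype(int))
print(r.get_state()["tool_pos"])
E
```

```text
(0.5715, -0.059) mark -177.7 [np.float64(-178.7), np.float64(-178.4), np.float64(-177.8), np.float64(-177.8), np.float64(-177.6), np.float64(-177.6), np.float64(-177.4)] pointer -178.0
(0.5715, -0.0585) mark -176.4 [np.float64(-176.7), np.float64(-176.6), np.float64(-176.2), np.float64(-176.4), np.float64(-176.3), np.float64(-176.4), np.float64(-176.4)] pointer -177.3
(0.5715, -0.058) mark -175.1 [np.float64(-174.7), np.float64(-174.8), np.float64(-174.6), np.float64(-174.9), np.float64(-175.1), np.float64(-175.3), np.float64(-175.3)] pointer -176.5
bore [ 0.56998921 -0.05878484  0.178     ]
[[228 219 218 211 203 219 225 216 198 207 219 221 231 237]
 [230 222 219 211 196 204 211 202 197 212 221 222 232 237]
 [232 225 220 215 199 191 192 195 201 216 220 225 233 237]
 [235 230 223 220 213 205 203 205 212 218 222 228 235 237]
 [235 233 229 226 222 218 213 214 218 223 227 233 236 238]
 [236 235 234 232 227 219 207 209 222 229 234 236 237 237]
 [236 237 237 235 233 223 202 205 226 236 238 238 238 237]
 [235 237 238 238 235 227 205 203 228 237 239 238 237 232]
 [227 233 237 237 236 228 207 203 226 236 237 234 230 221]
 [206 222 229 233 232 226 206 198 223 231 229 221 211 199]
 [186 195 208 217 220 218 197 187 207 217 208 196 190 193]
 [194 187 187 191 197 197 181 168 185 189 186 188 199 213]
 [220 210 200 192 189 187 176 167 180 189 197 210 221 228]
 [232 228 224 216 214 211 203 199 208 216 222 228 232 234]
 [235 235 234 231 230 229 224 221 227 232 234 236 237 238]
 [238 237 237 238 236 233 223 215 226 235 238 239 241 243]
 [243 243 241 240 238 229 205 185 211 233 241 244 248 250]
 [250 249 248 246 242 228 180 149 189 232 246 250 252 253]
 [253 252 252 250 248 232 173 132 173 229 248 252 253 253]
 [253 253 252 252 249 235 180 142 167 225 248 252 252 252]]
[0.44862408 0.11942158 0.30693462][ WARN:0@4.804] global loadsave.cpp:1063 imwrite_ Unsupported depth image for selected encoder is fallbacked to CV_8U.
```

```bash
python3 -c "
from plant import r
print(r.finish_job())"
```

```text
the job is handed in; nothing more can be done
None
```

I put the leftmost dial on the spindle and handed the job in: by touch height it is fully home, and its line faces the pointer within about 1° in the top view, after about 25 s of the 48 s allowed. I set it down once on the worktop to regrip it, because the arm could not reach low enough where it first lay; the measured force on the tool stayed under about 5 N, and the gripper is clear.

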